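# Hold the draught guard's door leaf at its hinge for the pin

## Task

The small aluminium door of the balance's draught guard has to be hung again. Take the door leaf from its sloping rest and stand it upright on its thin lower edge on the bench to square it, then lift it and bring its knuckle midway between the two knuckles on the guard's jamb block, so that the three holes line up and a pin could be dropped straight down through them. Finish while holding it there in the gripper, still, carried by the gripper alone and touching neither guard nor bench; leave the other things on the bench alone.

Things in the scene. Friction and masses are not known exactly. Their poses are not given: they have to be found in the camera images.
- door_leaf: Loose aluminium door leaf, 0.2 kg: plate 8 mm thick (x), 80 wide (y, -40 to 40), 100 tall (z), with one steel knuckle beside its -y edge. Origin: middle of its lower thin edge; z runs up the plate. It starts leaning back in the rest, top 0.6 rad (34 degrees) from vertical towards the rest's -x (the robot); the upper half is free, to be pinched across the 8 mm by a gripper tilted along the plate.
- leaf_bore (a point): Centre of the bore of the leaf's knuckle, at (0, -54, 50) mm in the leaf's frame, axes as the leaf's. The knuckle is a tube along z, 18 mm outside, 10 mm bore, 26 mm long, joined to the plate by a 6 mm thick tab.
- guard: Fixed draught guard, clear walls round a pocket balance, 115 mm tall. Origin: under the centre of its aluminium jamb block (24 x 24 x 115 mm), z up. The box extends 176 mm to its -y and 164 mm to its +x. The block's +y face has a hinge leaf with two knuckles (upright tubes, 18 mm outside, 10 mm bore), axis at x 0, y +30 mm, heights 24 to 50 and 86 to 112 mm.
- jamb_bore (a point): On the axis of the two fixed knuckles, midway between them: (0, 30, 68) mm in the guard's frame, same axes. The 36 mm high gap there is open to +y and both x sides; the leaf's knuckle enters it sideways, leaf upright and extending to the guard's +y, with 6 mm free behind. When centred, the leaf's lower edge is 18 mm above the bench.
- rest: Fixed dark steel sloping rest, base 110 x 80 x 6 mm; its back plate, 60 mm wide, supports the leaf's lower 45 mm from the -x side, a ledge its lower edge. Origin on the bench, about 18 mm below the leaf's lower edge; z up. The leaf's y starts parallel to the rest's y.
- pin_block: Bystander: wooden block 50 x 90 x 25 mm with three hinge pins standing in it, 74 mm tall in all. Origin under its centre.
- case: Bystander: flat black instrument case 100 x 200 x 22 mm. Origin under its centre.
- pen_cup: Bystander: white pen cup, 72 mm across, 90 mm tall, pens to 145 mm. Origin under its centre.
- bottle: Bystander: small white bottle, 44 mm across, 85 mm tall. Origin under its centre.
Not all that is in view belongs to the job. What is shaped like the door_leaf but yellow is not meant. What is shaped like the rest but blue or red is not meant.

How it is judged:
On the way:
1. the door leaf stands upright on its thin lower edge on the bench, clear of the rest (angle between door_leaf's own z axis and vertical below 0.1 rad and height (world z) of door_leaf below 0.004 m and contact force between door_leaf and rest below 0.2 N), for 0.2 s.
At the end, for the whole second after the job is handed in: The leaf's bore is within 3.5 mm sideways of the axis of the fixed knuckles and within 4.5 mm of midway between them in height, its axis within 0.09 rad of theirs; the leaf is gripped by the fingers (over 2 N), still, more than 10 mm above the bench and not touching the guard (under 0.3 N) (horizontal distance between leaf_bore and jamb_bore below 0.0035 m and z of leaf_bore in the frame of jamb_bore between -0.0045 and 0.0045 m and angle between the z axis of door_leaf and the z axis of guard, either way round below 0.09 rad and contact force between door_leaf and guard below 0.3 N and height (world z) of door_leaf above 0.01 m and contact force between the fingers and door_leaf above 2 N and linear speed of door_leaf below 0.02 m/s); the arm keeps its last pose, push and grip.
It fails at once if a bystander is shifted by more than 30 mm or tipped (distance of any of pin_block, case, pen_cup, bottle from where it was at the start of the episode above 0.03 m or angle between any of pin_block, pen_cup, bottle's own z axis and vertical above 0.5 rad).
It also fails if it takes over 45 s, if anything falls off the work surface, if the arm or the gripper's body presses on something with over 40 N, if the wrist force passes 120 N, or if a joint passes its speed limit or range.

## Robot

A 6-joint arm with a two-finger parallel gripper is mounted at the origin on the work surface. World frame = base frame: x ahead of the robot, y to its left, z up, the work surface at z = 0. Lengths are in m, angles in rad, forces in N, time in s.
With the tool pointing down it reaches from about 0.35 to 0.975 m from the base axis. Payload 4.9 kg.
Tool frame: the origin (TCP) lies at the very end of the fingers, on their centre line; the grasp point (between the pads) lies 19 mm behind it; z points along the fingers, y is the line along which they close (so a half turn about z gives the same grasp; the last joint's range is limited). The gripper opens to 85 mm and grips with 20 to 120 N. Pads are 22 mm wide; open, the fingers measure 114 mm over their backs; the gripper's body (76 mm by 85 mm) begins 54 mm behind the grasp point. The pads swing forward as they close: fully open they stand 13 mm farther back than shut.
Start: joints at [1.122, 0.053, 1.613, -0, 1.476, -0.119], TCP at [0.202, 0.591, 0.231] pointing down, gripper open.
Joint ranges: [-3.01, 3.01], [-1.01, 2.22], [0.06, 2.58], [-1.02, 4.17], [0.09, 2.62], [-3.14, 3.14]. Speed limits (rad/s): [2.57, 2.57, 3.14, 3.14, 3.14, 3.14].

## Interface

Orientations are given as a 3x3 rotation matrix whose columns are the frame's x, y, z axes.
In Python, from station import robot, eyes gives the robot as it stands. The module is installed in compiled form; this text tells all that it offers.
- The arm moves only by the tool move_arm, never from a script. Its argument "increments" is a list of rows, each an object of numbers: "tx", "ty", "tz": the shift along the tool's x, y, z in mm; "twist": the turn about the tool's z in degrees; "gripper": the opening, from 0 (shut) to 1 (fully open). A call has 1 to 12 rows; each row shifts and turns the commanded pose from where the row before left it, along the tool's axes as they then stand; what a row does not reach is not made up. A row lasts 1/8 s, in which the tool goes at most 62.5 mm and 10.7 degrees, less where a joint would pass 70% of its speed; a pose out of reach is approached as far as the arm can. A call is refused whole if a number of a shift passes 62.5 or a number of a turn 10.7, either way. A call with a gripper value outside its range is refused whole. The fingers move at their own pace and stop on an object; "newtons" is the grip in N (left out, the last holds). Time passes only in rows, so rows that do not move let the fingers close. It gives the time, the measured TCP pose, the force and the opening at its end, in the units of the state.
- robot.sense(): the state, without advancing time (a new reading comes with each control period).
- eyes.camera(name): name is "scene" or "top" or "wrist"; returns (picture, depth): 420x560x3 uint8, blue, green, red; 420x560 float32, m along the optical axis (not along the pixel's ray), 0 where there is no reading.
- eyes.camera_model(name): a dict with "fx", "fy", "cx", "cy" (pixels), "R" (3x3) and "t" (3): a world point X has camera coordinates R X + t; the wrist camera has in their place "tool_from_camera" (4x4, takes a point from camera to tool coordinates, whose origin is the TCP and whose axes are the flange's). Camera axes: x right, y down, z forward; pixel columns grow to the right and rows downward; lengths in m; the calibration is good to about 2 mm. A picture is of the moment at which its call begins: read the wrist's pose just before it. camera_model takes no time and is no camera call.
- robot.hand_in(): hands the job in, once; it reports no verdict.
The state is a dict: "time_s": time; "joints": joint angles; "dq": joint speeds; "tau": joint torques, N m; "tcp_pos": TCP position; "orientation": TCP orientation; "wrist_force": force on the tool from outside, world axes, zero at the start; "ft_torque": the same for the moment, N m; "gripper_width": finger opening in m.
Only numpy, scipy, OpenCV 4.12 (cv2) and the standard library are available. Lean on these libraries where they do the work, as an engineer would, in place of code of your own. Each camera call takes 0.05 s, during which the arm holds its last target. There are 200 camera calls.

## Working session

There is one attempt and no reset: what is moved stays moved. The work goes in short steps, Python scripts to look and compute and a tool call to move; the robot and the scene stay as the last step left them, time stands still between calls to the robot, and variables do not carry over. Pictures are saved under pics/ and viewed, on a budget of 10 in all, crops included, one or two more only if the job needs it, and the job is handed in when it is done.

Besides the shell and the picture viewer there is one more tool, called by a JSON object that holds its "fn" and its "kwargs". move_arm: Moves the arm, as the interface text tells. Its arguments: {"type":"object","properties":{"increments":{"type":"array","items":{"type":"object","properties":{"tx":{"type":"number"},"ty":{"type":"number"},"tz":{"type":"number"},"twist":{"type":"number"},"gripper":{"type":"number"}}}},"newtons":{"type":"number"}},"required":["increments"]}

```bash
mkdir -p pics
cat > h.py <<'E'
import numpy as np, cv2
from station import robot, eyes
def shot(n,save=None):
    s=robot.sense(); im,d=eyes.camera(n); m=eyes.camera_model(n)
    if save: cv2.imwrite('pics/'+save+'.png',im)
    np.savez('%s.npz'%n,im=im,d=d)
    v,u=np.mgrid[0:d.shape[0],0:d.shape[1]]
    P=np.stack([(u-m['cx'])/m['fx']*d,(v-m['cy'])/m['fy']*d,d],-1)
    if n=='wrist':
        T=m['tool_from_camera']; P=P@T[:3,:3].T+T[:3,3]
        W=P@np.array(s['orientation']).T+np.array(s['tcp_pos'])
    else: W=(P-m['t'])@m['R']
    W[d==0]=np.nan
    np.save('%s_W.npy'%n,W)
    return im,d,W
E
python3 - <<'E'
from h import *
a=shot('scene','scene0')[0];b=shot('top','top0')[0]
s=robot.sense();print(s['time_s'],np.round(s['orientation'],3).tolist(),s['gripper_width'])
m=eyes.camera_model('wrist');print(np.round(m['tool_from_camera'],3).tolist(),m['fx'])
E
```

```text
0.1 [[-0.946, 0.324, -0.001], [0.324, 0.946, -0.002], [0.0, -0.002, -1.0]] 0.08547121861350838
[[-0.0, -0.957, -0.29, 0.073], [1.0, -0.0, -0.001, -0.001], [0.001, -0.29, 0.957, -0.142], [0.0, 0.0, 0.0, 1.0]] 318.74004382523003
```

View pics/scene0.png

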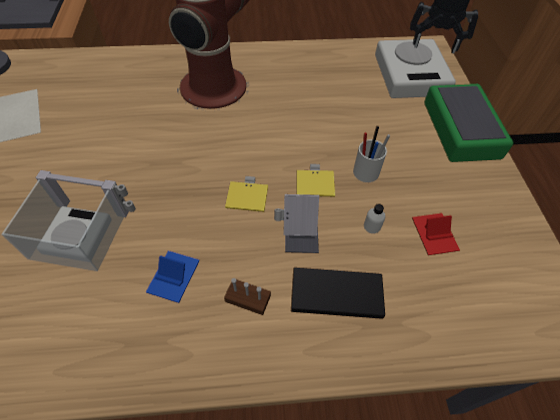

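View pics/top0.png

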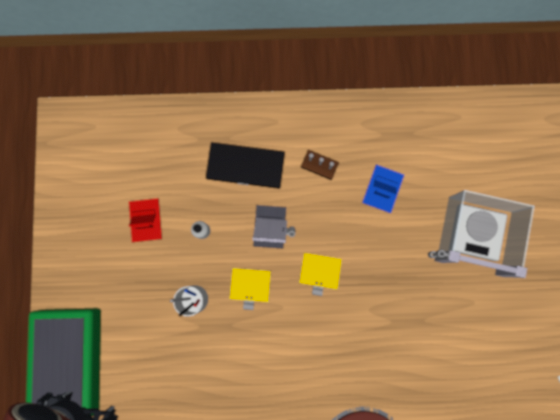

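Scene image: the leaf in its dark rest is at (302,220), with the knuckle at (279,214). The guard's knuckles are at (122,195). In the top image the leaf is at (270,226), its knuckle at (290,231), and the jamb with its knuckles at (440,255).

Run:
```python
import numpy as np
T=np.load('top_W.npy');S=np.load('scene_W.npy')
r=lambda a:np.round(a,3).tolist()
for n,(c,w) in dict(leaf=(270,228),leaftop=(269,244),legde=(270,212),kn=(290,231),jk1=(434,254),jk2=(443,255),post1=(455,256),post2=(521,271),free=(380,250),yel=(320,270),blue=(383,188),pin=(320,163)).items(): print('T',n,r(T[w,c]))
for n,(c,w) in dict(leaf=(302,215),leaftop=(302,198),kn=(279,214),jk=(121,189),jk2=(128,208),b1=(47,180),b2=(110,185)).items(): print('S',n,r(S[w,c]))
print('T col270');[print(w,r(T[w,268])) for w in range(205,252,3)]
```

```text
T leaf [0.567, 0.217, 0.061]
T leaftop [0.53, 0.222, 0.006]
T legde [0.614, 0.218, 0.006]
T kn [0.557, 0.168, 0.074]
T jk1 [0.492, -0.194, 0.043]
T jk2 [0.487, -0.194, 0.112]
T post1 [0.484, -0.221, 0.115]
T post2 [0.445, -0.376, 0.112]
T free [0.507, -0.068, -0.001]
T yel [0.459, 0.092, 0.005]
T blue [0.662, -0.073, 0.051]
T pin [0.734, 0.085, 0.04]
S leaf [0.565, 0.223, 0.06]
S leaftop [0.541, 0.223, 0.094]
S kn [0.563, 0.169, 0.066]
S jk [0.5, -0.187, 0.112]
S jk2 [0.5, -0.193, 0.038]
S b1 [0.457, -0.363, 0.106]
S b2 [0.492, -0.21, 0.119]
T col270
205 [0.633, 0.223, 0.002]
208 [0.625, 0.223, 0.005]
211 [0.616, 0.223, 0.008]
214 [0.609, 0.223, 0.005]
217 [0.599, 0.223, 0.022]
220 [0.59, 0.223, 0.027]
223 [0.581, 0.223, 0.042]
226 [0.572, 0.223, 0.055]
229 [0.564, 0.222, 0.064]
232 [0.555, 0.222, 0.084]
235 [0.547, 0.222, 0.092]
238 [0.539, 0.222, 0.104]
241 [0.537, 0.225, 0.008]
244 [0.53, 0.225, 0.002]
247 [0.522, 0.225, 0.003]
250 [0.514, 0.226, -0.001]
```

{"fn": "move_arm", "kwargs": {"increments": [{"tx": -46, "ty": -23}, {"tx": -46, "ty": -23}, {"tx": -46, "ty": -23}, {"tx": -46, "ty": -23}, {"tx": -46, "ty": -23}, {"tx": -46, "ty": -23}, {"tx": -46, "ty": -23}, {"tx": -46, "ty": -23}, {"tx": -46, "ty": -23}, {"tx": -46, "ty": -23}]}}

```text
$.increments[0]: bad value
```

{"fn": "move_arm", "kwargs": {"increments": [{"twist": 10}, {"twist": 10}, {"twist": 10}, {"twist": 10}, {"twist": 10}, {"twist": 10}, {"twist": 10}, {}, {}]}}

```text
$.increments[0]: bad value
```

Run:
```python
from h import *
shot('wrist','w1')
s=robot.sense();print(s['time_s'],np.round(s['tcp_pos'],4),np.round(s['orientation'],3).tolist(),np.round(s['joints'],2))
```

```text
0.15 [0.2022 0.5909 0.2303] [[-0.946, 0.324, -0.001], [0.324, 0.946, -0.002], [0.0, -0.002, -1.0]] [ 1.12  0.05  1.61  0.    1.48 -0.12]
```

View pics/w1.png

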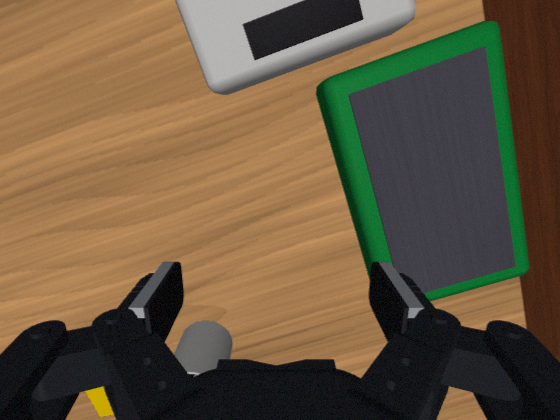

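The moves were refused, probably because every field is needed in each row. The picture is still the start view: scale and green box ahead, fingers at (160,300) and (395,300).

{"fn": "move_arm", "kwargs": {"increments": [{"tx": -46, "ty": -23, "tz": 0, "twist": 0, "gripper": 1}, {"tx": -46, "ty": -23, "tz": 0, "twist": 0, "gripper": 1}, {"tx": -46, "ty": -23, "tz": 0, "twist": 0, "gripper": 1}, {"tx": -46, "ty": -23, "tz": 0, "twist": 0, "gripper": 1}, {"tx": -46, "ty": -23, "tz": 0, "twist": 0, "gripper": 1}, {"tx": -46, "ty": -23, "tz": 0, "twist": 0, "gripper": 1}, {"tx": -46, "ty": -23, "tz": 0, "twist": 0, "gripper": 1}, {"tx": -46, "ty": -23, "tz": 0, "twist": 0, "gripper": 1}, {"tx": -46, "ty": -23, "tz": 0, "twist": 0, "gripper": 1}, {"tx": -46, "ty": -23, "tz": 0, "twist": 0, "gripper": 1}]}}

```text
time_s: 1.4
tcp_pos: [0.564, 0.2233, 0.231]
orientation: [[-0.946, 0.324, -0.0], [0.324, 0.946, 0.0], [0.0, -0.0, -1.0]]
wrist_force: [-0.1, 1.0, 0.2]
gripper_width: 0.0858
```

{"fn": "move_arm", "kwargs": {"increments": [{"tx": 0, "ty": 0, "tz": 0, "twist": 10, "gripper": 1}, {"tx": 0, "ty": 0, "tz": 0, "twist": 10, "gripper": 1}, {"tx": 0, "ty": 0, "tz": 0, "twist": 10, "gripper": 1}, {"tx": 0, "ty": 0, "tz": 0, "twist": 10, "gripper": 1}, {"tx": 0, "ty": 0, "tz": 0, "twist": 10, "gripper": 1}, {"tx": 0, "ty": 0, "tz": 0, "twist": 10, "gripper": 1}, {"tx": 0, "ty": 0, "tz": 0, "twist": 10, "gripper": 1}, {"tx": 0, "ty": 0, "tz": 0, "twist": 0, "gripper": 1}]}}

```text
time_s: 2.4
tcp_pos: [0.5629, 0.2247, 0.2309]
orientation: [[-0.021, 1.0, -0.001], [1.0, 0.021, -0.0], [-0.0, -0.001, -1.0]]
wrist_force: [-0.7, 0.3, -0.1]
gripper_width: 0.0857
```

Run:
```python
from h import *
s=robot.sense();print(s['time_s'],np.round(s['tcp_pos'],4),np.round(s['orientation'],3).tolist(),np.round(s['joints'],2))
if s['time_s']>1: shot('wrist','w2')
```

```text
2.4 [0.5629 0.2247 0.2309] [[-0.021, 1.0, -0.001], [1.0, 0.021, -0.0], [-0.0, -0.001, -1.0]] [ 0.26  0.01  1.66 -0.    1.47  0.24]
```

View pics/w2.png

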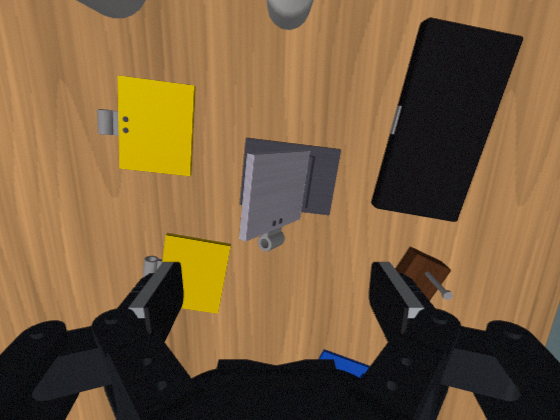

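The leaf shows at about (275,195), with its top edge on the left (248,195), knuckle at (270,241) and ledge at (310,185). The yellow decoys are to the left. Next: fit the plate.

Run:
```python
from h import *
W=np.load('wrist_W.npy'); im=np.load('wrist.npz')['im']
R=W[150:235,235:315].reshape(-1,3)
m=(R[:,2]>.03)&(R[:,2]<.12); P=R[m]
n=None
for k in range(8):
    c=P.mean(0); n=np.linalg.svd(P-c)[2][2]; n*=np.sign(n[0])
    d=(R-c)@n; P=R[m&(abs(d)<(.006 if k<4 else .0025))]
print(len(P),'c',c,'n',n,'tilt',np.arcsin(n[2]),'yaw',np.arctan2(n[1],n[0]))
z=np.array([-n[2]*np.cos(np.arctan2(n[1],n[0])),-n[2]*np.sin(np.arctan2(n[1],n[0])),np.hypot(n[0],n[1])])
y=np.cross(z,n)
a=(P-c)@y;b=(P-c)@z
print('y ext',np.percentile(a,[0,1,99,100]),'z ext',np.percentile(b,[0,1,99,100]))
ta,tb=np.percentile(a,[.5,99.5]),np.percentile(b,[.5,99.5])
mid=c+y*ta.mean(); 
print('top edge front',mid+z*tb[1],'back',mid+z*tb[1]-n*.008,'low',mid+z*(tb[1]-.1))
for w,cc in [(195,250),(195,245),(195,275),(195,300),(195,318),(241,270)]: print(w,cc,np.round(W[w,cc],3))
```

```text
4050 c [0.56015238 0.22025353 0.07131165] n [ 0.81994079 -0.0810581   0.5666804 ] tilt 0.6024713037825143 yaw -0.09853830509442324
y ext [-0.05030772 -0.04536271  0.03814818  0.0386952 ] z ext [-0.05031196 -0.04869018  0.03810756  0.03966328]
top edge front [0.53810726 0.2178425  0.10286427] back [0.53154774 0.21849097 0.09833083] low [0.59450041 0.21226756 0.0204705 ]
195 250 [0.54  0.225 0.102]
195 245 [0.535 0.224 0.099]
195 275 [0.562 0.217 0.07 ]
195 300 [0.59  0.206 0.027]
195 318 [0.613 0.201 0.006]
241 270 [0.558 0.169 0.074]
```

{"fn": "move_arm", "kwargs": {"increments": [{"tx": 0, "ty": 0, "tz": 0, "twist": 6.9, "gripper": 1}, {"tx": -9, "ty": -14, "tz": 30, "twist": 0, "gripper": 1}, {"tx": 0, "ty": 0, "tz": 40, "twist": 0, "gripper": 1}, {"tx": 0, "ty": 0, "tz": 40, "twist": 0, "gripper": 1}, {"tx": 0, "ty": 0, "tz": 30, "twist": 0, "gripper": 1}, {"tx": 0, "ty": 0, "tz": 20, "twist": 0, "gripper": 1}, {"tx": 0, "ty": 0, "tz": 0, "twist": 0, "gripper": 0.55}, {"tx": 0, "ty": 0, "tz": 0, "twist": 0, "gripper": 0.55}, {"tx": 0, "ty": 0, "tz": 0, "twist": 0, "gripper": 0.55}], "newtons": 30}}

```text
time_s: 3.58
tcp_pos: [0.5496, 0.2175, 0.0732]
orientation: [[0.101, 0.995, 0.003], [0.995, -0.101, 0.001], [0.001, 0.003, -1.0]]
wrist_force: [0.3, -0.2, 0.1]
gripper_width: 0.0469
```

{"fn": "move_arm", "kwargs": {"increments": [{"tx": 0, "ty": 5, "tz": 0, "twist": 0, "gripper": 0.55}, {"tx": 0, "ty": 5, "tz": 0, "twist": 0, "gripper": 0.55}, {"tx": 0, "ty": 5, "tz": 0, "twist": 0, "gripper": 0.55}, {"tx": 0, "ty": 5, "tz": 0, "twist": 0, "gripper": 0.55}, {"tx": 0, "ty": 5, "tz": 0, "twist": 0, "gripper": 0.55}, {"tx": 0, "ty": 5, "tz": 0, "twist": 0, "gripper": 0.55}, {"tx": 0, "ty": 4, "tz": 0, "twist": 0, "gripper": 0.55}, {"tx": 0, "ty": 3, "tz": 0, "twist": 0, "gripper": 0.55}, {"tx": 0, "ty": 0, "tz": 0, "twist": 0, "gripper": 0.55}]}}

```text
time_s: 4.7
tcp_pos: [0.5853, 0.2134, 0.0712]
orientation: [[0.101, 0.995, 0.0], [0.995, -0.101, -0.0], [-0.0, 0.0, -1.0]]
wrist_force: [-0.6, -0.2, 0.2]
gripper_width: 0.0471
```

Run:
```python
from h import *
a=shot('wrist')[0]; b=shot('scene')[0]
cv2.imwrite('pics/w3.png',np.hstack([a[:420,:400],cv2.resize(b[150:290,220:350],None,fx=3,fy=3)]))
s=robot.sense();print(s['time_s'],np.round(s['tcp_pos'],4),s['wrist_force'])
```

```text
4.8 [0.585  0.2134 0.0711] [-0.27418273 -0.07432589 -1.1218812 ]
```

View pics/w3.png

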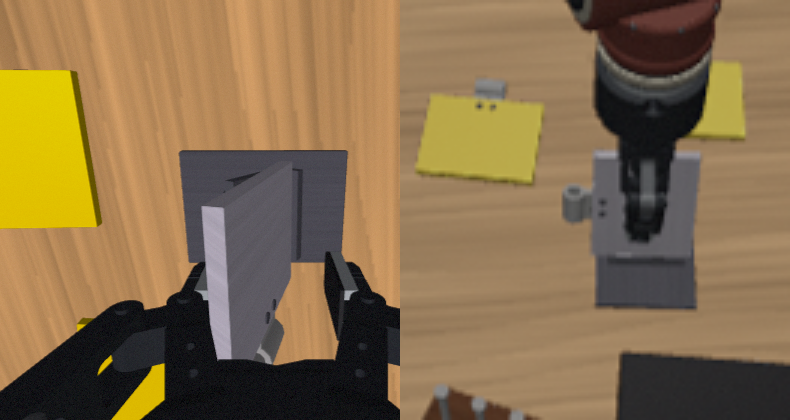

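The leaf now leans on the -x finger (left in the picture), much closer to upright and inside the fingers. I'll close gradually.

{"fn": "move_arm", "kwargs": {"increments": [{"tx": 0, "ty": 0, "tz": 0, "twist": 0, "gripper": 0.4}, {"tx": 0, "ty": 0, "tz": 0, "twist": 0, "gripper": 0.3}, {"tx": 0, "ty": 0, "tz": 0, "twist": 0, "gripper": 0.2}, {"tx": 0, "ty": 0, "tz": 0, "twist": 0, "gripper": 0.12}, {"tx": 0, "ty": 0, "tz": 0, "twist": 0, "gripper": 0}, {"tx": 0, "ty": 0, "tz": 0, "twist": 0, "gripper": 0}, {"tx": 0, "ty": 0, "tz": 0, "twist": 0, "gripper": 0}, {"tx": 0, "ty": 0, "tz": 0, "twist": 0, "gripper": 0}], "newtons": 40}}

```text
time_s: 5.8
tcp_pos: [0.5879, 0.2134, 0.0728]
orientation: [[0.101, 0.995, 0.007], [0.995, -0.101, 0.0], [0.001, 0.007, -1.0]]
wrist_force: [5.6, 0.2, -0.4]
gripper_width: 0.0077
```

{"fn": "move_arm", "kwargs": {"increments": [{"tx": 0, "ty": 0, "tz": -10, "twist": 0, "gripper": 0}, {"tx": 0, "ty": 0, "tz": -20, "twist": 0, "gripper": 0}, {"tx": 0, "ty": 0, "tz": -30, "twist": 0, "gripper": 0}, {"tx": 0, "ty": 0, "tz": -40, "twist": 0, "gripper": 0}, {"tx": 0, "ty": 0, "tz": -40, "twist": 0, "gripper": 0}, {"tx": -50, "ty": -12, "tz": 0, "twist": 0, "gripper": 0}, {"tx": -50, "ty": -12, "tz": 0, "twist": 0, "gripper": 0}, {"tx": -50, "ty": -12, "tz": 0, "twist": 0, "gripper": 0}, {"tx": -50, "ty": -12, "tz": 0, "twist": 0, "gripper": 0}, {"tx": -50, "ty": -12, "tz": 0, "twist": 0, "gripper": 0}, {"tx": 0, "ty": 0, "tz": 0, "twist": 0, "gripper": 0}, {"tx": 0, "ty": 0, "tz": 0, "twist": 0, "gripper": 0}]}}

```text
time_s: 7.3
tcp_pos: [0.5002, -0.0289, 0.2121]
orientation: [[0.101, 0.995, 0.001], [0.995, -0.101, 0.0], [0.001, 0.001, -1.0]]
wrist_force: [0.2, 0.9, -1.7]
gripper_width: 0.0076
```

Run:
```python
from h import *
a=shot('wrist')[0]; b=shot('scene')[0]
cv2.imwrite('pics/w4.png',np.hstack([a[:420,:400],cv2.resize(b[110:250,90:220],None,fx=3,fy=3)]))
s=robot.sense();print(s['time_s'],np.round(s['tcp_pos'],4),s['wrist_force'],s['gripper_width'])
```

```text
7.4 [ 0.5004 -0.0283  0.2117] [ 0.42003989  0.14184628 -2.45490194] 0.007698249727127639
```

View pics/w4.png

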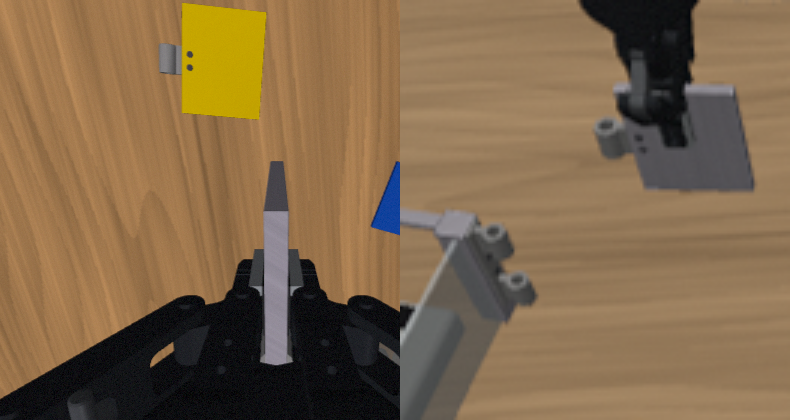

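The leaf is held square between the pads. Its top edge runs through (277,212–360), its +y side edge is at rows 162–212, and the guard's knuckles are visible in the scene crop. Next: the leaf in the tool frame, and the guard.

```bash
cat > leaf.py <<'E'
from h import *
s=robot.sense(); R=np.array(s['orientation']); t=np.array(s['tcp_pos'])
im,d,W=shot('wrist'); L=(W-t)@R  # tool coords
X=L.reshape(-1,3); X=X[~np.isnan(X[:,0])]
X=X[(abs(X[:,1])<.008)&(X[:,2]<.08)&(X[:,2]>-.07)&(X[:,0]>-.05)&(X[:,0]<.06)]
top=X[(X[:,2]<-.02)&(X[:,0]<.035)&(X[:,0]>.015)]; print('top n',len(top),'z(tool) med',np.median(top[:,2]),'slope dz/dx',np.polyfit(top[:,0],top[:,2],1),'y mid',np.percentile(top[:,1],[2,50,98]))
mx=[]
for z in np.arange(-.05,.06,.01):
    q=X[abs(X[:,2]-z)<.005]
    if len(q)>8: mx.append((z,np.percentile(q[:,0],95),np.percentile(q[:,1],5),np.percentile(q[:,1],95),len(q)))
print('side edge z,x95,y5,y95'); print(np.round(mx,4))
E
python3 leaf.py
python3 - <<'E'
from h import *
for n in ('scene','top'):
    im,d,W=shot(n); 
    m=(abs(W[...,0]-.492)<.035)&(abs(W[...,1]+.195)<.03)&(W[...,2]>.106)&(W[...,2]<.13)
    P=W[m]; v,u=np.nonzero(m); print(n,len(P),u.min(),u.max(),v.min(),v.max()); print(np.round(P[np.argsort(-P[:,1])][:30:3],3).tolist())
im=np.load('top.npz')['im'];S=np.load('scene.npz')['im']
cv2.imwrite('pics/g.png',np.hstack([cv2.resize(im[235:275,415:465],None,fx=8,fy=8,interpolation=cv2.INTER_CUBIC),cv2.resize(S[180:220,95:145],None,fx=8,fy=8,interpolation=cv2.INTER_CUBIC)]))
E
```

```text
top n 1462 z(tool) med -0.04767889089745337 slope dz/dx [ 0.40033027 -0.05912147] y mid [-0.00717811 -0.00014312  0.00726555]
side edge z,x95,y5,y95
[[-5.000e-02  4.050e-02 -6.000e-03  6.000e-03  4.339e+03]
 [-4.000e-02  4.260e-02 -6.800e-03  6.900e-03  7.960e+02]
 [-3.000e-02  4.270e-02 -7.500e-03  7.500e-03  3.640e+02]
 [-2.000e-02  4.280e-02 -7.500e-03  7.500e-03  2.790e+02]
 [-1.000e-02  4.270e-02 -7.500e-03  7.600e-03  3.360e+02]
 [ 0.000e+00  4.280e-02 -7.600e-03  7.500e-03  1.750e+02]
 [ 1.000e-02  4.280e-02 -3.500e-03  3.600e-03  6.600e+01]
 [ 2.000e-02  4.280e-02 -3.400e-03  3.700e-03  5.900e+01]
 [ 3.000e-02  4.290e-02 -3.500e-03  3.400e-03  4.400e+01]
 [ 4.000e-02  4.290e-02 -3.200e-03  3.700e-03  4.100e+01]
 [ 5.000e-02  4.290e-02 -3.300e-03  3.600e-03  2.600e+01]]
scene 185 102 125 180 200
[[0.493, -0.18, 0.109], [0.496, -0.181, 0.11], [0.489, -0.182, 0.111], [0.492, -0.184, 0.112], [0.497, -0.184, 0.108], [0.491, -0.185, 0.114], [0.501, -0.187, 0.113], [0.502, -0.188, 0.107], [0.485, -0.19, 0.108], [0.488, -0.191, 0.111]]Traceback (most recent call last):
  File "<stdin>", line 5, in <module>
    return umr_minimum(a, axis, None, out, keepdims, initial, where)
ValueError: zero-size array to reduction operation minimum which has no identity
```

{"fn": "move_arm", "kwargs": {"increments": [{"tx": 0, "ty": 0, "tz": 30, "twist": 0, "gripper": 0}, {"tx": 0, "ty": 0, "tz": 40, "twist": 0, "gripper": 0}, {"tx": 0, "ty": 0, "tz": 40, "twist": 0, "gripper": 0}, {"tx": 0, "ty": 0, "tz": 30, "twist": 0, "gripper": 0}, {"tx": 0, "ty": 0, "tz": 12, "twist": 0, "gripper": 0}, {"tx": 0, "ty": 0, "tz": 4, "twist": 0, "gripper": 0}, {"tx": 0, "ty": 0, "tz": 0, "twist": 0, "gripper": 0}, {"tx": 0, "ty": 0, "tz": 0, "twist": 0, "gripper": 0}]}}

```text
time_s: 8.55
tcp_pos: [0.5013, -0.0294, 0.0568]
orientation: [[0.101, 0.995, 0.003], [0.995, -0.101, -0.001], [-0.0, 0.003, -1.0]]
wrist_force: [-0.4, -0.2, -0.6]
gripper_width: 0.0076
```

{"fn": "move_arm", "kwargs": {"increments": [{"tx": 0, "ty": 0, "tz": 2, "twist": 0, "gripper": 0}, {"tx": 0, "ty": 0, "tz": 2, "twist": 0, "gripper": 0}, {"tx": 0, "ty": 0, "tz": 1, "twist": 0, "gripper": 0}, {"tx": 0, "ty": 0, "tz": 0, "twist": 0, "gripper": 0}, {"tx": 0, "ty": 0, "tz": 0, "twist": 0, "gripper": 0}]}}

```text
time_s: 9.18
tcp_pos: [0.501, -0.0292, 0.0521]
orientation: [[0.101, 0.995, 0.001], [0.995, -0.101, -0.0], [0.0, 0.001, -1.0]]
wrist_force: [-2.6, 1.8, 7.1]
gripper_width: 0.0076
```

{"fn": "move_arm", "kwargs": {"increments": [{"tx": 0, "ty": 0, "tz": 1, "twist": 0, "gripper": 0}, {"tx": 0, "ty": 0, "tz": 0, "twist": 0, "gripper": 0}, {"tx": 0, "ty": 0, "tz": 0, "twist": 0, "gripper": 0}, {"tx": 0, "ty": 0, "tz": 0, "twist": 0, "gripper": 0}]}}

```text
time_s: 9.68
tcp_pos: [0.5012, -0.0292, 0.0521]
orientation: [[0.101, 0.995, 0.001], [0.995, -0.101, -0.0], [0.0, 0.001, -1.0]]
wrist_force: [-4.9, 1.8, 12.3]
gripper_width: 0.0075
```

```bash
python3 leaf.py; python3 -c "
from h import *
s=robot.sense();print(s['tcp_pos'],s['wrist_force'])"
```

```text
top n 1493 z(tool) med -0.04767025200991704 slope dz/dx [ 0.42957287 -0.05994192] y mid [-0.00720465  0.00017225  0.00726354]
side edge z,x95,y5,y95
[[-5.000e-02  4.050e-02 -6.000e-03  6.000e-03  4.349e+03]
 [-4.000e-02  4.270e-02 -6.900e-03  6.900e-03  7.910e+02]
 [-3.000e-02  4.270e-02 -7.400e-03  7.500e-03  3.640e+02]
 [-2.000e-02  4.270e-02 -7.500e-03  7.500e-03  2.760e+02]
 [-1.000e-02  4.270e-02 -7.600e-03  7.600e-03  3.170e+02]
 [ 0.000e+00  4.270e-02 -7.700e-03  7.500e-03  1.840e+02]
 [ 1.000e-02  4.280e-02 -3.600e-03  3.400e-03  6.500e+01]
 [ 2.000e-02  4.270e-02 -3.600e-03  3.400e-03  5.700e+01]
 [ 3.000e-02  4.280e-02 -3.500e-03  3.400e-03  4.600e+01]
 [ 4.000e-02  4.280e-02 -3.800e-03  3.500e-03  4.000e+01]
 [ 5.000e-02  5.870e-02 -7.500e-03  7.500e-03  1.110e+03]]
[ 0.50123139 -0.02924915  0.05208759] [-3.80989892  1.62329611 13.33871235]
```

{"fn": "move_arm", "kwargs": {"increments": [{"tx": 0, "ty": 0, "tz": -30, "twist": 0, "gripper": 0}, {"tx": 0, "ty": 0, "tz": -60, "twist": 0, "gripper": 0}, {"tx": 0, "ty": 0, "tz": -60, "twist": 0, "gripper": 0}, {"tx": 0, "ty": 0, "tz": -40, "twist": 0, "gripper": 0}, {"tx": -48, "ty": 2, "tz": 0, "twist": 0, "gripper": 0}, {"tx": -48, "ty": 2, "tz": 0, "twist": 0, "gripper": 0}, {"tx": -48, "ty": 3, "tz": 0, "twist": 0, "gripper": 0}, {"tx": -48, "ty": 3, "tz": 0, "twist": 0, "gripper": 0}, {"tx": -48, "ty": 3, "tz": 0, "twist": 0, "gripper": 0}, {"tx": 0, "ty": 0, "tz": 0, "twist": 5.6, "gripper": 0}, {"tx": 0, "ty": 0, "tz": 0, "twist": 0, "gripper": 0}, {"tx": 0, "ty": 0, "tz": 0, "twist": 0, "gripper": 0}]}}

```text
time_s: 11.22
tcp_pos: [0.4888, -0.2689, 0.2391]
orientation: [[0.196, 0.981, -0.0], [0.981, -0.196, 0.0], [0.0, -0.0, -1.0]]
wrist_force: [-0.1, 0.2, -1.5]
gripper_width: 0.0079
```

Run:
```python
from h import *
a,d,W=shot('wrist','w5')
s=robot.sense();print(s['time_s'],np.round(s['tcp_pos'],4),s['orientation'],np.round(s['wrist_force'],1))
```

```text
11.275 [ 0.4889 -0.2687  0.2392] [[ 1.95741869e-01  9.80655453e-01 -5.25261795e-05]
 [ 9.80655453e-01 -1.95741865e-01  7.15897020e-05]
 [ 5.99232593e-05 -6.55231864e-05 -9.99999996e-01]] [-0.1  0.4 -1. ]
```

View pics/w5.png

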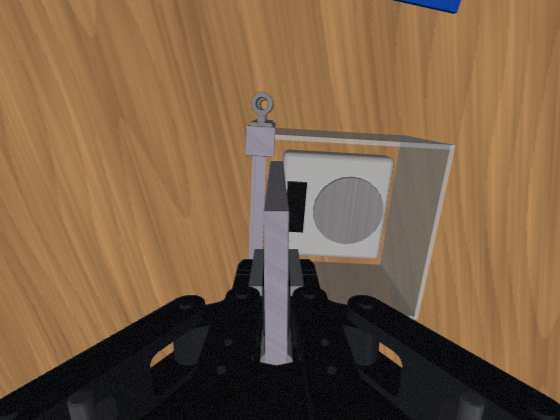

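The top fixed knuckle's ring is at (262,102), the jamb block top at (260,139), and the long rail and clear wall give the yaw.

Run:
```python
from h import *
im=np.load('wrist.npz')['im'];W=np.load('wrist_W.npy')
m=eyes.camera_model('wrist');s=robot.sense();R=np.array(s['orientation']);t=np.array(s['tcp_pos']);T=m['tool_from_camera']
def at(u,v,z):
    r=R@(T[:3,:3]@np.array([(u-m['cx'])/m['fx'],(v-m['cy'])/m['fy'],1])); o=R@T[:3,3]+t
    return o+r*(z-o[2])/r[2]
H=W[...,2]
k=np.zeros(H.shape,np.uint8); k[85:180,235:290]=((H>.1)&(H<.125))[85:180,235:290]
v,u=np.nonzero(k); print('z med',np.median(H[k>0]),u.min(),u.max(),v.min())
# ring: rows < 118
q=k.copy();q[116:]=0
c,_=cv2.findContours(q,cv2.RETR_EXTERNAL,cv2.CHAIN_APPROX_NONE); c=max(c,key=cv2.contourArea)
(cx,cy),r=cv2.minEnclosingCircle(c[c[:,0,1]<108]); print('ring',cx,cy,r,at(cx,cy,.112),'r mm',r/m['fx']*np.linalg.norm((at(cx,cy,.112)-t-R@T[:3,3])))
g=cv2.cvtColor(im,cv2.COLOR_BGR2GRAY)
big=cv2.resize(g[85:120,240:285],None,fx=8,fy=8,interpolation=cv2.INTER_CUBIC)
hc=cv2.HoughCircles(cv2.medianBlur(big,5),cv2.HOUGH_GRADIENT,1,40,param1=80,param2=20,minRadius=25,maxRadius=110)
if hc is not None:
  for x,y,rr in hc[0][:4]: print('hough',240+(x+.5)/8-.5,85+(y+.5)/8-.5,rr/8, at(240+(x+.5)/8-.5,85+(y+.5)/8-.5,.112))
P=W[k>0]; b=P[(P[:,2]>.111)]
# block corners
kk=k.copy();kk[:118]=0;kk[160:]=0
for row in (128,135,142,150): 
    x=np.nonzero(k[row])[0]; print(row,x.min(),x.max(),at(x.min()-.5,row,.115)[:2],at(x.max()+.5,row,.115)[:2])
cv2.imwrite('pics/g2.png',cv2.resize(im[80:260,220:320],None,fx=5,fy=5,interpolation=cv2.INTER_CUBIC)[:600])
```

```text
z med 0.11413047138877905 245 289 92
ring 261.3521423339844 102.39494323730469 10.961999893188477 [ 0.49295467 -0.1899074   0.112     ] r mm 0.009276364236551706
128 246 274 [ 0.47630042 -0.20681454] [ 0.49941235 -0.21143762]
135 246 289 [ 0.47505734 -0.21224251] [ 0.51034195 -0.2192999 ]
142 245 273 [ 0.47299155 -0.21757742] [ 0.49639475 -0.22225797]
150 245 273 [ 0.4715276  -0.22394312] [ 0.4951005  -0.22865715]
```

View pics/g2.png

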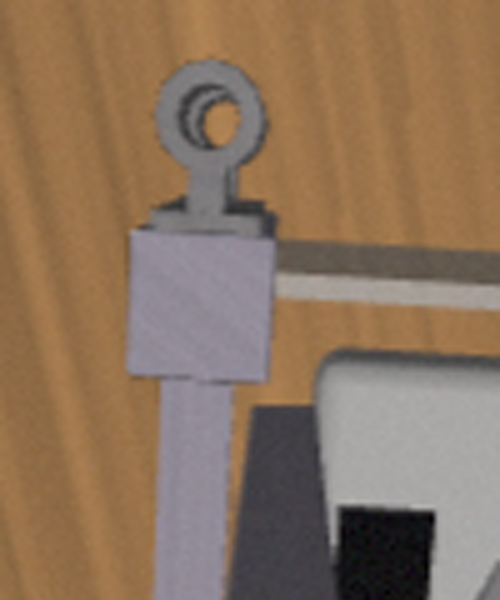

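Jamb axis is at about (0.4925, -0.190): the ring gives 0.493 and the block 0.4918. The guard yaw is about -12.4°. Back off over +y, then descend.

{"fn": "move_arm", "kwargs": {"increments": [{"tx": 0, "ty": 0, "tz": 0, "twist": 1, "gripper": 0}, {"tx": 50, "ty": -3, "tz": 0, "twist": 0, "gripper": 0}, {"tx": 50, "ty": -3, "tz": 0, "twist": 0, "gripper": 0}, {"tx": 50, "ty": -4, "tz": 0, "twist": 0, "gripper": 0}, {"tx": 50, "ty": -4, "tz": 0, "twist": 0, "gripper": 0}, {"tx": 0, "ty": 0, "tz": 40, "twist": 0, "gripper": 0}, {"tx": 0, "ty": 0, "tz": 50, "twist": 0, "gripper": 0}, {"tx": 0, "ty": 0, "tz": 50, "twist": 0, "gripper": 0}, {"tx": 0, "ty": 0, "tz": 29, "twist": 0, "gripper": 0}, {"tx": 0, "ty": 0, "tz": 0, "twist": 0, "gripper": 0}, {"tx": 0, "ty": 0, "tz": 0, "twist": 0, "gripper": 0}, {"tx": 0, "ty": 0, "tz": 0, "twist": 0, "gripper": 0}]}}

```text
time_s: 12.78
tcp_pos: [0.5198, -0.0714, 0.0727]
orientation: [[0.215, 0.977, 0.004], [0.977, -0.215, -0.001], [-0.0, 0.004, -1.0]]
wrist_force: [-0.8, -0.2, -1.2]
gripper_width: 0.0078
```

Run:
```python
from h import *
shot('scene');shot('top')
S=np.load('scene.npz')['im'];im=np.load('top.npz')['im']
cv2.imwrite('pics/g3.png',np.hstack([cv2.resize(im[225:285,385:465],None,fx=5,fy=5,interpolation=cv2.INTER_CUBIC),cv2.resize(S[165:225,100:180],None,fx=5,fy=5,interpolation=cv2.INTER_CUBIC)]))
s=robot.sense();R=np.array(s['orientation']);p=np.array(s['tcp_pos']);b=p+R@[-.0512,0,.002]
print(s['time_s'],np.round(p,4),np.round(R[:,0],3),'bore',np.round(b,4),'to go tool mm',np.round(R.T@(np.array([.4925,-.190,.068])-b)*1000,1))
```

```text
12.875 [ 0.5193 -0.0713  0.0722] [ 0.215  0.977 -0.   ] bore [ 0.5084 -0.1213  0.0702] to go tool mm [-70.5  -0.7   2.2]
```

View pics/g3.png

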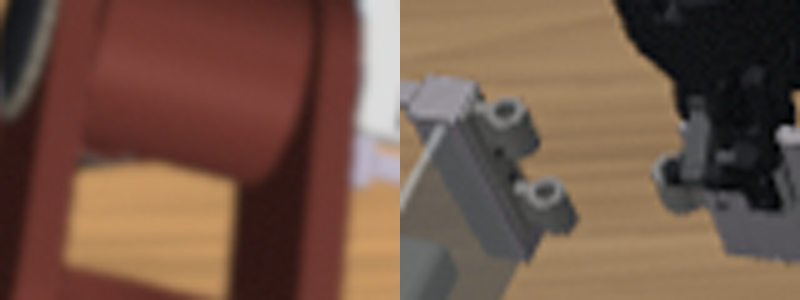

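The scene crop shows the leaf's knuckle at (675,180) facing the gap between the fixed knuckles at (505,115) and (550,195), with nothing in the way. Now in, slowly at the end.

{"fn": "move_arm", "kwargs": {"increments": [{"tx": -20, "ty": 0, "tz": 1, "twist": 0, "gripper": 0}, {"tx": -20, "ty": 0, "tz": 1, "twist": 0, "gripper": 0}, {"tx": -8, "ty": 0, "tz": 0, "twist": 0, "gripper": 0}, {"tx": -8, "ty": 0, "tz": 0, "twist": 0, "gripper": 0}, {"tx": -5, "ty": 0, "tz": 0, "twist": 0, "gripper": 0}, {"tx": -5, "ty": 0, "tz": 0, "twist": 0, "gripper": 0}, {"tx": -3, "ty": 0, "tz": 0, "twist": 0, "gripper": 0}, {"tx": 0, "ty": 0, "tz": 0, "twist": 0, "gripper": 0}, {"tx": 0, "ty": 0, "tz": 0, "twist": 0, "gripper": 0}, {"tx": 0, "ty": 0, "tz": 0, "twist": 0, "gripper": 0}]}}

```text
time_s: 14.12
tcp_pos: [0.5033, -0.1382, 0.0683]
orientation: [[0.214, 0.977, -0.0], [0.977, -0.214, 0.0], [0.0, -0.0, -1.0]]
wrist_force: [0.2, 0.1, -1.7]
gripper_width: 0.0078
```

```bash
python3 leaf.py
python3 - <<'E'
from h import *
shot('scene')
S=np.load('scene.npz')['im']
cv2.imwrite('pics/g4.png',cv2.resize(S[175:230,95:165],None,fx=10,fy=10,interpolation=cv2.INTER_CUBIC))
s=robot.sense();R=np.array(s['orientation']);p=np.array(s['tcp_pos']);b=p+R@[-.0512,0,.002]
print(s['time_s'],np.round(p,4),np.round(R[:,0],3),s['wrist_force'],'bore',np.round(b,4),'to go tool mm',np.round(R.T@(np.array([.4925,-.190,.068])-b)*1000,1))
m=eyes.camera_model('scene')
def pr(X): c=m['R']@X+m['t']; return np.round([(m['fx']*c[0]/c[2]+m['cx']-95+.5)*10,(m['fy']*c[1]/c[2]+m['cy']-175+.5)*10])
print('axis top/mid/leaf-top',[pr(np.array([.4925,-.19,z])) for z in (.112,.081,.068,.055,.05)])
E
```

```text
top n 1478 z(tool) med -0.04771397719775926 slope dz/dx [ 0.4340305  -0.06008292] y mid [-7.28905279e-03  2.39008415e-05  7.29581690e-03]
side edge z,x95,y5,y95
[[-5.000e-02  4.050e-02 -5.900e-03  6.100e-03  4.337e+03]
 [-4.000e-02  4.270e-02 -6.800e-03  7.000e-03  8.080e+02]
 [-3.000e-02  4.270e-02 -7.400e-03  7.300e-03  3.650e+02]
 [-2.000e-02  4.280e-02 -7.500e-03  7.400e-03  2.700e+02]
 [-1.000e-02  4.270e-02 -7.500e-03  7.600e-03  3.390e+02]
 [ 0.000e+00  4.280e-02 -7.600e-03  7.700e-03  1.770e+02]
 [ 1.000e-02  4.290e-02 -3.200e-03  3.700e-03  7.100e+01]
 [ 2.000e-02  4.280e-02 -3.200e-03  3.900e-03  5.500e+01]
 [ 3.000e-02  4.290e-02 -3.300e-03  3.600e-03  4.400e+01]
 [ 4.000e-02  4.290e-02 -3.100e-03  3.800e-03  4.100e+01]
 [ 5.000e-02  4.290e-02 -3.100e-03  3.800e-03  2.600e+01]]
14.225 [ 0.5033 -0.1382  0.0683] [0.214 0.977 0.   ] [-0.57355929 -0.21591602 -1.70229991] bore [ 0.4923 -0.1882  0.0663] to go tool mm [-1.7  0.5 -1.7]
axis top/mid/leaf-top [array([256., 119.]), array([297., 201.]), array([314., 235.]), array([330., 267.]), array([337., 280.])]
```

View pics/g4.png

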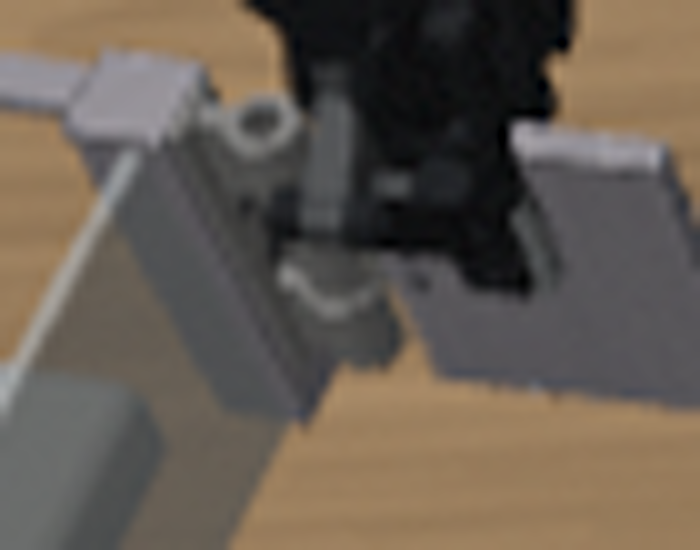

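The leaf's knuckle sits between the fixed ones. The upper ring is at (262,122), against (256,119) predicted, and the lower one's rim is at (335,290). Small correction of about 1.7 mm in and 1.7 mm up, then a final check.

{"fn": "move_arm", "kwargs": {"increments": [{"tx": -1.5, "ty": 0.5, "tz": -1.5, "twist": 0, "gripper": 0}, {"tx": 0, "ty": 0, "tz": 0, "twist": 0, "gripper": 0}, {"tx": 0, "ty": 0, "tz": 0, "twist": 0, "gripper": 0}, {"tx": 0, "ty": 0, "tz": 0, "twist": 0, "gripper": 0}, {"tx": 0, "ty": 0, "tz": 0, "twist": 0, "gripper": 0}, {"tx": 0, "ty": 0, "tz": 0, "twist": 0, "gripper": 0}]}}

```text
time_s: 14.98
tcp_pos: [0.5035, -0.1399, 0.0698]
orientation: [[0.215, 0.977, -0.0], [0.977, -0.215, -0.0], [-0.0, -0.0, -1.0]]
wrist_force: [0.5, 0.4, -2.1]
gripper_width: 0.0076
```

Run:
```python
from h import *
im,d,W=shot('scene')
s=robot.sense();R=np.array(s['orientation']);p=np.array(s['tcp_pos']);b=p+R@[-.0512,0,.002]
e=R.T@(np.array([.4925,-.190,.068])-b)*1000
# scene cross-check: silhouette edges of tubes (depth clouds)
g=np.array([np.sin(.2164),np.cos(.2164)])
k=(abs(W[...,0]-.4925)<.014)&(abs(W[...,1]+.19)<.014)
for lo,hi in ((.028,.048),(.056,.08),(.09,.11)):
    P=W[k&(W[...,2]>lo)&(W[...,2]<hi)]; q=(P[:,:2]-[.4925,-.19])@np.array([[g[1],g[0]],[-g[0],g[1]]]); print(lo,len(P),np.round(np.percentile(q,[5,50,95],axis=0)*1000,1).tolist() if len(P) else '')
print(s['time_s'],np.round(b,4),'to go',np.round(e,1),np.round(s['wrist_force'],1),s['gripper_width'],np.abs(s['dq']).max())
```

```text
0.028 56 [[-1.9, -13.0], [3.8, 4.0], [8.2, 10.0]]
0.056 44 [[-0.7, -13.6], [5.6, 4.0], [8.8, 12.3]]
0.09 41 [[-6.6, -13.6], [2.7, -1.8], [8.5, 7.5]]
15.025 [ 0.4925 -0.1899  0.0678] to go [-0.1  0.  -0.2] [ 0.8 -0.6 -1.7] 0.0073764241624728576 0.002203184063881536
```

```bash
python3 -c "
from station import robot
print(robot.hand_in())"
```

```text
the job is handed in; nothing more can be done
None
```

The door leaf is in the gripper with its knuckle between the two jamb knuckles, and the job is handed in. It took about 15 s of robot time; no verdict was reported.

**What I did:** The moves cannot tilt the gripper, so I kept it pointing straight down. I pushed the leaf upright in its rest with one finger and pinched it across the 8 mm. I then stood it on the bench for about 0.5 s, pressing with 7–13 N, carried it to the guard and slid the knuckle into the gap sideways from +y.

**Last checks:**
- **Position:** the computed bore is within about 0.2 mm of my measured jamb axis and mid-height. The camera calibration is only good to about 2 mm. My two readings of the axis, from the knuckle ring and from the jamb block, differed by 1–2 mm in x, so I aimed between them.
- **Upright:** the leaf's side edge varied by about 0.2 mm over 90 mm in the tool frame, just before the last 1.5 mm correction.
- **Contact:** the wrist force was about 2 N downward, which is the leaf's weight, so nothing suggests it touches the guard or bench. The arm was still and the gripper read 7.4 mm on the 8 mm plate.
- **Scene camera:** the front faces of the leaf's knuckle and both fixed knuckles agree within about 0.6 mm. The same comparison in y is too noisy to confirm the fit that way.

**Failed or disagreed:** my first two moves were refused because every field is needed in each row. The upper knuckle's ring appeared about 0.6 pixel from where I predicted it in the scene image. I viewed 10 pictures.

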